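Clip shut the enamel colour box

ROBOT

A 7-joint arm with a two-finger parallel gripper is mounted at the origin on the work surface. World frame = base frame: x ahead of the robot, y to its left, z up, the work surface at z = 0. Lengths are in m, angles in rad, forces in N, time in s.
With the tool pointing down it reaches from about 0.4 to 0.85 m from the base axis. Payload 10.4 kg.
Tool frame: the origin (TCP) lies midway between the tips of the shut fingers; the grasp point (between the pads) lies 19 mm behind it; z points along the fingers, y is the direction in which the jaws open and shut (so a half turn about z gives the same grasp; the last joint's range is limited). The gripper opens to 85 mm and grips with 20 to 120 N. Pads are 22 mm wide; open, the fingers measure 114 mm over their backs; the gripper's body (76 mm by 85 mm) begins 54 mm behind the grasp point. The pads swing forward as they close: fully open they stand 13 mm farther back than shut.
Start: joints at [1.105, 0.332, -0.065, 1.46, 0.022, 1.35, -0.088], TCP at [0.268, -0.565, 0.231] pointing down, gripper open.
Joint ranges: [-2.6, 2.6], [-0.5, 2.12], [-1.47, 1.34], [0.16, 2.42], [-1.27, 4.41], [0.06, 2.06], [-2.6, 2.6]. Speed limits (rad/s): [2.22, 2.22, 2.79, 2.79, 3.14, 3.14, 3.14].

INTERFACE

Orientations are given as a unit quaternion [x, y, z, w].
In Python, from workcell import get_obs, camera, calibration, hand_in gives the robot as it stands.
- The arm moves only by the shell command python3 -m handwheel 'ROWS' [FORCE]. ROWS is JSON, a list of rows, each an object with "jaw": the finger opening in mm, from 0 to 85.4; "delta_pos": the shift along the tool's x, y, z scaled (see below), a list of three; "turn": the turn about the tool's z scaled (see below). In form: [{"jaw": jaw, "delta_pos": [tx, ty, tz], "turn": turn}, ...]. A call has 1 to 10 rows; each row is the pose to reach, as a shift and turn from the pose commanded when the call began, along the tool's axes at that moment, turning the shorter way round; what a row does not reach only later rows make up. The controller multiplies each number of a shift by 1 m and each number of a turn by pi rad. A row lasts 1/12 s, in which the tool goes at most 41.7 mm and 7.16 degrees, less where a joint would pass 70% of its speed; a pose out of reach is approached as far as the arm can. A call with a number of a shift or a turn outside -1 to 1 is refused whole. A call with a gripper value outside its range is refused whole. The fingers move at their own pace and stop on an object; FORCE is the grip in N (left out, the last holds). Time passes only in rows, so rows that repeat a pose let the fingers close. It gives the time, the measured TCP pose, the force and the opening at its end, in the units of the state.
- get_obs(): the state, without advancing time (a new reading comes with each control period).
- camera(name): name is "scene" or "top" or "wrist"; returns the picture (480x640x3 uint8, red, green, blue); there is no depth.
- calibration(name): a dict with "mtx" (3x3 intrinsics, pixels), "rvec" (rotation vector, rad) and "tvec" (3), from world to camera coordinates, as OpenCV has them. Camera axes: x right, y down, z forward; pixel columns grow to the right and rows downward; lengths in m; the calibration is good to about 2 mm. A picture is of the moment at which its call begins: read the wrist's pose just before it. calibration takes no time and is no camera call; for the wrist camera it gives the pose at the moment of the call.
- hand_in(): hands the job in, once; it reports no verdict.
The state is a dict: "clock": time; "joint_pos": joint angles; "joint_velocities": joint speeds; "tau": joint torques, N m; "position": TCP position; "ee_rot": TCP orientation; "ft_force": force on the tool from outside, world axes, zero at the start; "torque": the same for the moment, N m; "grip_width": opening from 0.0 (shut) to 1.0 (fully open).
Only numpy, scipy, OpenCV 4.12 (cv2) and the standard library are available. Lean on these libraries where they do the work, as an engineer would, in place of code of your own. Each camera call takes 0.05 s, during which the arm holds its last target.

TASK

Close up the box of enamel colours so that they stay dry: first slide the lid fully home under the lip until it meets the stop, then fold each of the four orange clip flaps over onto the lid and press it until it snaps down flat. The box is brittle, so feel your way and never lean on it or the lid with more than about 60 N, and leave the jar, brush and dish where they are.

Things in the scene. Friction and masses are not known exactly. Their poses are not given: they have to be found in the camera images.
- box: Fixed grey enamel-colour box, 184 (its x) x 124 (its y) x 70 mm high. Origin: centre of the underside on the bench, z up. The lid rests on the flat rim, 70 high. Its -x end is open; 5 mm high side guides keep the lid straight with about 2 mm play each side. Clip hinge lines run along box x at box y = +64 and -64, height 70. Takes under 60 N; more would crack it.
- box_stop (a point): Foot of the fixed stop at the box's +x end: on the rim (70 mm high), on the stop's inner face (box x = 85). A lip, top 82 mm high, reaches 9 mm inwards over it: the lid's front edge slides under the lip and meets the stop.
- lid_bar (a point): Loose white-framed clear lid, 170 x 108 x 5 mm, 0.2 kg, flat on the rim, axes as the box's. A black bar stands on its middle, 12 (x) x 50 (y) mm, rising 22 above the plate. The point is the bar's centre, 16 above the lid's underside (86 above the bench). It starts 12 to 30 short of the stop; fully home this point is over the box's origin (box x = 0 within 1 mm). Slides with 1 to 3 N.
- clip1 (a joint): Angle (rad) of the orange clip on the box's +y side, nearer the open end (box x = -42). 0 = folded down on the lid and latched, 1.57 = upright, more = leaning outwards (starts 1.75 to 2.15, stop 2.3). It stays where it is left; from about 0.7 to 0.3 a spring catch resists (about 6 to 16 N pressing near its free end, more if friction drags across it), below 0.3 it snaps down and holds.
- clip1_pad (a point): Point on the outer (upper when folded) face of that same flap, a plate 40 mm wide (box x), reaching 36 from the hinge line, 4 thick. The point is 22 along the flap from the hinge line and 9 off it; folded down it is at box y = +42, 79 above the bench, the flap's underside resting on the lid. Axes: x along the hinge, -y from hinge to free end, z out of the face.
- clip2 (a joint): Angle (rad) of the orange clip on the box's +y side, nearer the lip end (box x = +42). 0 = folded down on the lid and latched, 1.57 = upright, more = leaning outwards (starts 1.75 to 2.15, stop 2.3). It stays where it is left; from about 0.7 to 0.3 a spring catch resists (about 6 to 16 N pressing near its free end, more if friction drags across it), below 0.3 it snaps down and holds.
- clip2_pad (a point): Point on the outer (upper when folded) face of that same flap, a plate 40 mm wide (box x), reaching 36 from the hinge line, 4 thick. The point is 22 along the flap from the hinge line and 9 off it; folded down it is at box y = +42, 79 above the bench, the flap's underside resting on the lid. Axes: x along the hinge, -y from hinge to free end, z out of the face.
- clip3 (a joint): Angle (rad) of the orange clip on the box's -y side, nearer the open end (box x = -42). 0 = folded down on the lid and latched, 1.57 = upright, more = leaning outwards (starts 1.75 to 2.15, stop 2.3). It stays where it is left; from about 0.7 to 0.3 a spring catch resists (about 6 to 16 N pressing near its free end, more if friction drags across it), below 0.3 it snaps down and holds.
- clip3_pad (a point): Point on the outer (upper when folded) face of that same flap, a plate 40 mm wide (box x), reaching 36 from the hinge line, 4 thick. The point is 22 along the flap from the hinge line and 9 off it; folded down it is at box y = -42, 79 above the bench, the flap's underside resting on the lid. Axes: x along the hinge, -y from hinge to free end, z out of the face.
- clip4 (a joint): Angle (rad) of the orange clip on the box's -y side, nearer the lip end (box x = +42). 0 = folded down on the lid and latched, 1.57 = upright, more = leaning outwards (starts 1.75 to 2.15, stop 2.3). It stays where it is left; from about 0.7 to 0.3 a spring catch resists (about 6 to 16 N pressing near its free end, more if friction drags across it), below 0.3 it snaps down and holds.
- clip4_pad (a point): Point on the outer (upper when folded) face of that same flap, a plate 40 mm wide (box x), reaching 36 from the hinge line, 4 thick. The point is 22 along the flap from the hinge line and 9 off it; folded down it is at box y = -42, 79 above the bench, the flap's underside resting on the lid. Axes: x along the hinge, -y from hinge to free end, z out of the face.
- jar_mid (a point): Small amber jar with black cap, 48 mm diameter, 55 high, standing beside the box; the point is half-way up. Bystander.
- brush_grip (a point): Small brush with red handle, 170 mm long, lying beside the box; the point is on the handle. Bystander.
- dish_mid (a point): White ceramic dish, 72 mm across, 22 high, beside the box; the point is half-way up. Bystander.
Things that resemble listed ones, but are neither listed nor needed, are in the scene too. There is more than one size of the part that bears lid_bar; the job needs the smallest. Of the things that look like the box, the largest one is meant.

How it is judged:
On the way:
1. the lid is fully home against the stop while all four clips are still open (x of lid_bar in the frame of box above -0.0035 m and z of lid_bar in the frame of box below 0.089 m and angle between lid_bar's own z axis and vertical below 0.03 rad and value of joint each of clip1, clip2, clip3, clip4 above 0.9 rad), for 0.2 s.
At the end, for the whole second after the job is handed in: The lid lies flat on the rim within 3.5 mm of its stop and at rest, and all four clips are folded down and latched (joint under 0.12 rad). The jar, brush and dish are within 30 mm of where they began (x of lid_bar in the frame of box above -0.0035 m and z of lid_bar in the frame of box below 0.089 m and angle between lid_bar's own z axis and vertical below 0.03 rad and value of joint each of clip1, clip2, clip3, clip4 below 0.12 rad and linear speed of lid below 0.01 m/s and distance of each of jar_mid, brush_grip, dish_mid from where it was at the start of the episode below 0.03 m); the robot touches nothing.
It fails at once if the box or a clip is pressed with more than 60 N (contact force between any of the fingers, the arm and box above 60 N).
It fails at once if the lid is pressed with more than 60 N (contact force between any of the fingers, the arm and lid above 60 N).
It fails at once if the jar, brush or dish is moved more than 30 mm (distance of any of jar_mid, brush_grip, dish_mid from where it was at the start of the episode above 0.03 m).
It also fails if it takes over 67 s, if anything falls off the work surface, if the arm or the gripper's body presses on something with over 40 N, if the wrist force passes 120 N, or if a joint passes its speed limit or range.

## Working session

There is one attempt and no reset: what is moved stays moved. The work goes in short steps, Python scripts to look and compute and a shell command to move; the robot and the scene stay as the last step left them, time stands still between calls to the robot, and variables do not carry over. Pictures are saved under pics/ and viewed, and the job is handed in when it is done.

```bash
ls; mkdir -p pics; python3 - <<'E'
from workcell import *
import cv2
o=get_obs();print(o)
for n in ["scene","top","wrist"]:
    c=calibration(n);print(n,c)
    cv2.imwrite(f"pics/{n}0.png",camera(n)[:,:,::-1])
E
```

```text
pics
{'clock': 0.0, 'joint_pos': array([ 1.10541493,  0.33291078, -0.06470365,  1.46096377,  0.02161962,
        1.34991297, -0.08848557]), 'joint_velocities': array([ 0.00132448, -0.001221  , -0.00014711,  0.00199076, -0.00011862,
        0.00139498,  0.00024337]), 'tau': array([-7.14030757e-04, -6.25453448e+01,  4.84366645e-02, -3.91617572e+01,
        1.62531371e-02,  9.78143391e-03,  3.36396920e-05]), 'position': array([ 0.26760653, -0.56437844,  0.23048094]), 'ee_rot': array([ 9.75587946e-01,  2.19607829e-01, -2.07208534e-04, -7.20077070e-04]), 'ft_force': array([-1.25914452, -0.05864079,  0.59401921]), 'torque': array([ 0.00035887,  0.00207878, -0.0181939 ]), 'grip_width': 0.9977482377238452}
scene {'mtx': array([[479.5109064 ,   0.        , 304.01737713],
       [  0.        , 479.5109064 , 243.69818661],
       [  0.        ,   0.        ,   1.        ]]), 'rvec': array([ 0.7844697 ,  2.63468267, -1.02814425]), 'tvec': array([ 0.43251451, -0.14531325,  1.20138551])}
top {'mtx': array([[540.38618556,   0.        , 327.04830621],
       [  0.        , 540.38618556, 235.38153352],
       [  0.        ,   0.        ,   1.        ]]), 'rvec': array([ 2.17543397, -2.14628111,  0.16331342]), 'tvec': array([-0.03369431,  0.54070529,  1.01108755])}
wrist {'mtx': array([[347.8598353 ,   0.        , 320.73825702],
       [  0.        , 347.8598353 , 238.17793662],
       [  0.        ,   0.        ,   1.        ]]), 'rvec': array([-2.4350974 ,  1.54068825,  0.23223415]), 'tvec': array([-0.62365533, -0.038809  ,  0.37967594])}
```

View pics/scene0.png

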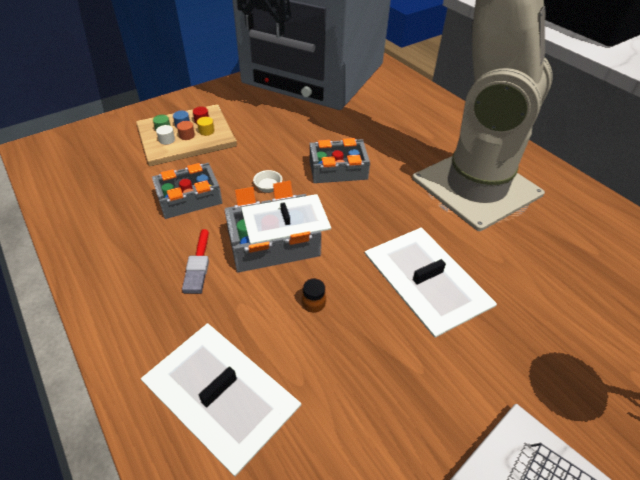

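View pics/top0.png

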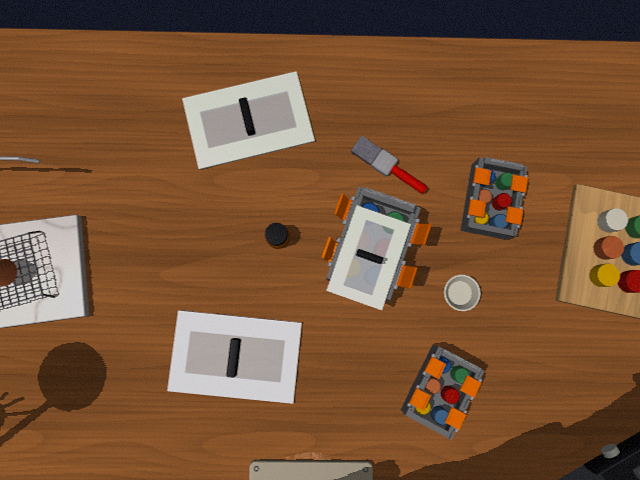

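View pics/wrist0.png

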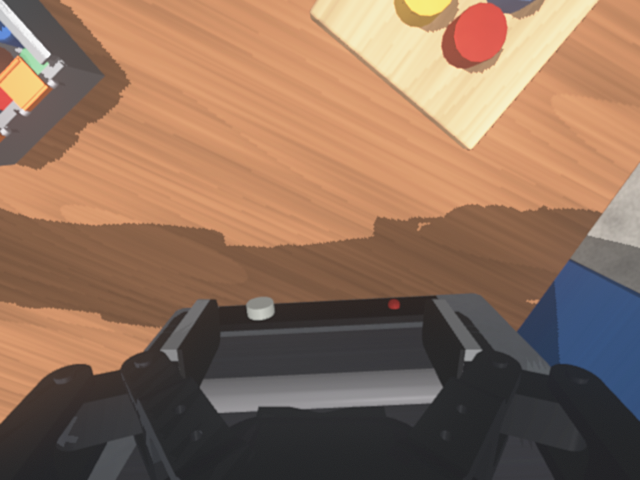

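```bash
cat > h.py <<'E'
import numpy as np,cv2
from workcell import *
from scipy.spatial.transform import Rotation as R
def ray(n,uv,cal=None):
    c=cal or calibration(n)
    p=cv2.undistortPoints(np.array([[uv]],float),c["mtx"],None)[0,0]
    M=cv2.Rodrigues(np.array(c["rvec"]))[0];t=np.array(c["tvec"]).reshape(3)
    return -M.T@t, M.T@np.array([p[0],p[1],1.])
def onplane(n,uv,z,cal=None):
    o,d=ray(n,uv,cal); return o+d*(z-o[2])/d[2]
def proj(n,P,cal=None):
    c=cal or calibration(n)
    return cv2.projectPoints(np.array(P,float).reshape(-1,1,3),np.array(c["rvec"]),np.array(c["tvec"]),c["mtx"],None)[0][:,0]
E
python3 - <<'E'
from h import *
im=cv2.imread("pics/top0.png");cv2.imwrite("pics/topc.png",cv2.resize(im[170:330,300:450],None,fx=3.75,fy=3.75,interpolation=cv2.INTER_CUBIC)) 
im=cv2.imread("pics/scene0.png");cv2.imwrite("pics/scenec.png",cv2.resize(im[170:275,215:340],None,fx=5.6,fy=5.6,interpolation=cv2.INTER_CUBIC))
print(onplane("top",(370,257),.09),onplane("scene",(286,213),.09))
E
```

```text
[ 0.49515096 -0.10460567  0.09      ] [ 0.49885874 -0.09597084  0.09      ]
```

View pics/topc.png

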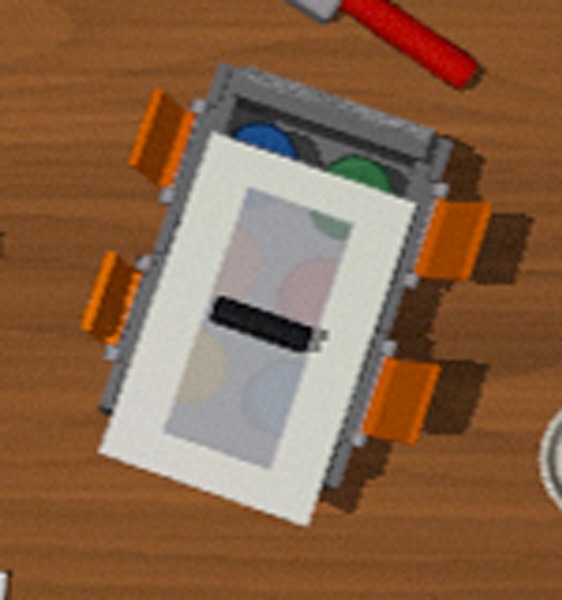

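View pics/scenec.png

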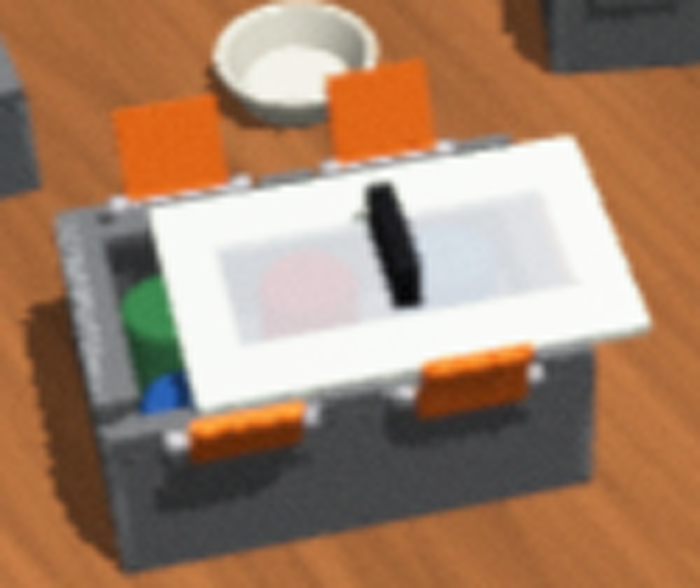

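```bash
python3 - <<'E'
from h import *
T=lambda x,y:(x/3.75+300-.37,y/3.75+170-.37)
S=lambda x,y:(x/5.6+215-.4,y/5.6+170-.4)
L=np.array([onplane("top",T(*p),.075)for p in[(214,133),(413,203),(308,524),(101,452)]])
L2=np.array([onplane("scene",S(*p),.075)for p in[(192,412),(150,208),(573,136),(650,325)]])
for l in(L,L2):
    print(l.round(4).tolist(),l.mean(0).round(4)); a=l[0]+l[1]-l[2]-l[3]; b=l[0]+l[3]-l[1]-l[2]
    print(np.linalg.norm(a)/2,np.linalg.norm(b)/2,np.degrees([np.arctan2(a[1],a[0]),np.arctan2(b[1],b[0])]))
# lip-end corners
for p,z in [((222,65),.082),((440,140),.082)]: print(onplane("top",T(*p),z))
for p,z in [((105,432),.082),((57,213),.082)]: print(onplane("scene",S(*p),z))
for n,p in [("jar",(276,235)),]: print(n,onplane("top",p,.055))
print("dish",onplane("top",(462,293),.022),"brush",onplane("top",(427,190),.01),onplane("top",(356,143),.01))
E
```

```text
[[0.5942, -0.0808, 0.075], [0.5602, -0.1807, 0.075], [0.4004, -0.1279, 0.075], [0.4342, -0.0261, 0.075]] [ 0.4973 -0.1039  0.075 ]
0.1687488120678652 0.10637776022481069 [-18.58928443  71.41293843]
[[0.5998, -0.0757, 0.075], [0.5617, -0.1793, 0.075], [0.401, -0.1242, 0.075], [0.4363, -0.0213, 0.075]] [ 0.4997 -0.1001  0.075 ]
0.17108231721321493 0.10955246566606663 [-18.67002495  70.40783356]
[ 0.62757142 -0.08415913  0.082     ]
[ 0.59113825 -0.19327613  0.082     ]
[ 0.63287857 -0.07812763  0.082     ]
[ 0.59579208 -0.18925863  0.082     ]
jar [0.53790478 0.0709326  0.055     ]
dish [ 0.43376416 -0.29070912  0.022     ] brush [ 0.63994353 -0.22733287  0.01      ] [ 0.73522897 -0.0834713   0.01      ]
```

```bash
python3 - <<'E'
from h import *
o=get_obs();q=R.from_quat(o["ee_rot"]);p=o["position"]
c=calibration("wrist");M=cv2.Rodrigues(c["rvec"])[0];C=-M.T@c["tvec"]
print("cam in tool",q.inv().apply(C-p),"view dir in tool",q.inv().apply(M[2]), "img x",q.inv().apply(M[0]))
ax=np.array([.9483,-.3173,0]);ay=np.array([.3173,.9483,0])
print("tool axes yaw",q.as_matrix().round(3))
t=np.array([.40,-.075,.26])
print(q.inv().apply(t-p))
E
```

```text
cam in tool [ 0.0739703  -0.00079011 -0.14310856] view dir in tool [-2.93180924e-01  6.55512959e-05  9.56056976e-01] img x [-4.27580048e-04  9.99999889e-01 -1.99684336e-04]
tool axes yaw [[ 0.904  0.429 -0.   ]
 [ 0.429 -0.904  0.001]
 [-0.    -0.001 -1.   ]]
[ 0.3292848  -0.3856029  -0.02888859]
```

```bash
python3 - <<'E'
from h import *
o=get_obs();q=R.from_quat(o["ee_rot"]);p=o["position"]
print(q.inv().apply(np.array([.525,-.107,.30])-p))
E
```

```text
[ 0.42851333 -0.30316711 -0.06897649]
```

```bash
python3 -m handwheel '[{"jaw":0,"delta_pos":[0.03,-0.02,-0.02],"turn":-0.035},{"jaw":0,"delta_pos":[0.06,-0.043,-0.04],"turn":-0.07},{"jaw":0,"delta_pos":[0.09,-0.064,-0.06],"turn":-0.105},{"jaw":0,"delta_pos":[0.12,-0.085,-0.07],"turn":-0.14},{"jaw":0,"delta_pos":[0.15,-0.106,-0.07],"turn":-0.175},{"jaw":0,"delta_pos":[0.18,-0.128,-0.07],"turn":-0.21},{"jaw":0,"delta_pos":[0.21,-0.149,-0.07],"turn":-0.245},{"jaw":0,"delta_pos":[0.24,-0.17,-0.07],"turn":-0.256},{"jaw":0,"delta_pos":[0.27,-0.19,-0.07],"turn":-0.256},{"jaw":0,"delta_pos":[0.3,-0.212,-0.07],"turn":-0.256}]'; python3 - <<'E'
from h import *
o=get_obs();q=R.from_quat(o["ee_rot"]);p=o["position"]
print(q.as_matrix().round(3),q.inv().apply(np.array([.525,-.107,.30])-p))
E
```

```text
clock: 0.98
position: [0.4485, -0.2432, 0.3012]
ee_rot: [0.812, 0.584, -0.0, 0.0]
ft_force: [0.6, -1.3, 0.2]
grip_width: -0.002
[[ 0.318  0.948 -0.   ]
 [ 0.948 -0.318 -0.   ]
 [-0.     0.    -1.   ]] [0.15345937 0.02921536 0.00118981]
```

```bash
python3 -m handwheel '[{"jaw":0,"delta_pos":[0.04,0.008,0],"turn":0},{"jaw":0,"delta_pos":[0.08,0.016,0],"turn":0},{"jaw":0,"delta_pos":[0.12,0.024,0],"turn":0},{"jaw":0,"delta_pos":[0.152,0.03,0],"turn":0},{"jaw":0,"delta_pos":[0.152,0.03,0],"turn":0}]'; python3 - <<'E'
from h import *
import json
c=calibration("wrist");json.dump({k:np.array(v).tolist() for k,v in c.items()},open("w1.json","w"))
im=camera("wrist")[:,:,::-1];cv2.imwrite("pics/wrist1.png",im)
E
```

```text
clock: 1.4
position: [0.527, -0.1023, 0.3012]
ee_rot: [0.809, 0.588, 0.001, -0.001]
ft_force: [-0.4, 0.9, -0.7]
grip_width: 0.001
```

View pics/wrist1.png

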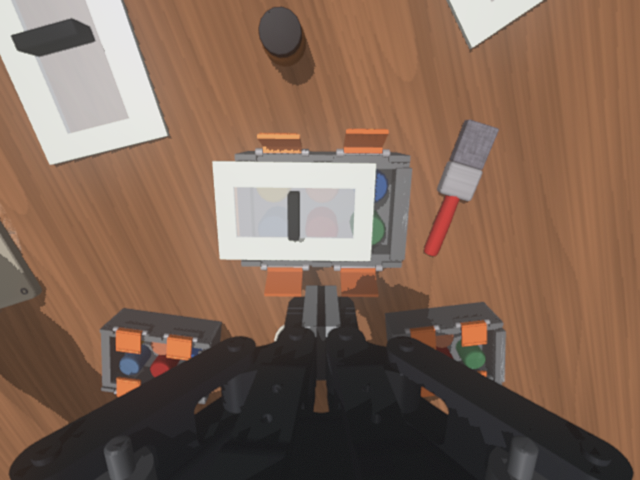

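```bash
python3 - <<'E'
import cv2
im=cv2.imread("pics/wrist1.png");cv2.imwrite("pics/w1c.png",cv2.resize(im[120:305,205:420],None,fx=3.7,fy=3.7,interpolation=cv2.INTER_CUBIC)[:600])
E
```

```text
(no output)
```

View pics/w1c.png

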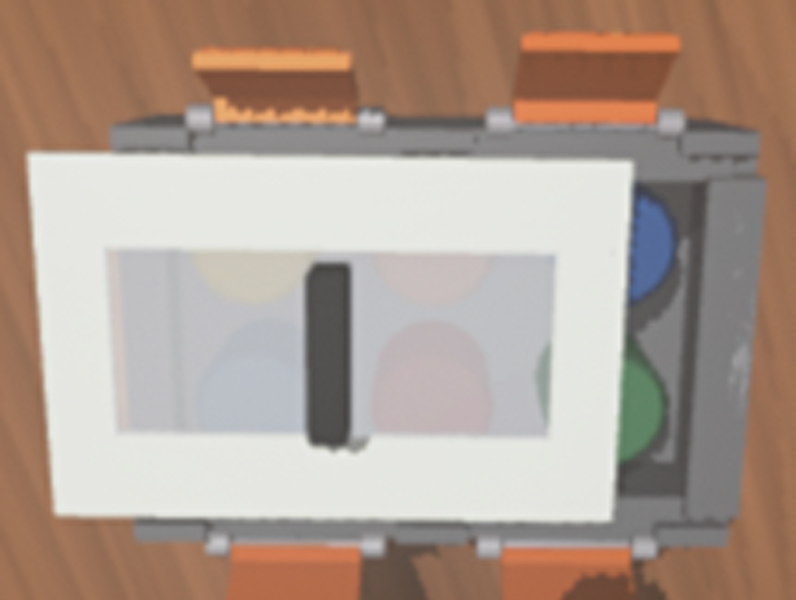

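```bash
python3 - <<'E'
from h import *
import json
c={k:np.array(v) for k,v in json.load(open("w1.json")).items()}
P=lambda x,y,z:onplane("wrist",(x/3.7+205-.36,y/3.7+120-.36),z,c)
L=np.array([P(*p,.075) for p in[(27,153),(632,160),(613,522),(55,516)]])
K=np.array([P(*p,.082) for p in[(707,178),(764,178),(738,520),(688,518)]])
H=np.array([P(*p,.070) for p in[(200,118),(371,119),(500,120),(671,120),(218,545),(372,545),(488,546),(645,546)]])
F=np.array([P(310+22,270,.097),P(330,440,.097)])
o=get_obs();q=R.from_quat(o["ee_rot"])
print(np.degrees(q.as_euler('ZYX')), o["position"])
d=H[:4].mean(0)-H[4:].mean(0);print("hinge sep",np.linalg.norm(d),np.degrees(np.arctan2(d[1],d[0]))-90,"ctr",H.mean(0))
d=H[3]-H[0];print(np.degrees(np.arctan2(d[1],d[0])));d=H[7]-H[4];print(np.degrees(np.arctan2(d[1],d[0])))
a=np.radians(-18.5);B=H.mean(0)
f=lambda X:np.c_[(X-B)[:,0]*np.cos(a)+(X-B)[:,1]*np.sin(a),-(X-B)[:,0]*np.sin(a)+(X-B)[:,1]*np.cos(a)].round(4).tolist()
print("lid",f(L),f(L.mean(0)[None]));print("lip",f(K));print("bar",f(F));print("H",f(H))
E
```

```text
[ 7.18301013e+01 -7.56479301e-02 -1.79970323e+02] [ 0.52585136 -0.10597766  0.30105677]
hinge sep 0.1292476657078255 -18.601231889216137 ctr [ 0.52396365 -0.11133973  0.07      ]
-18.256035744230466
-18.16339880967332
lid [[-0.1147, 0.0547], [0.0555, 0.0542], [0.0556, -0.0545], [-0.1151, -0.0539]] [[-0.0297, 0.0001]]
lip [[0.0755, 0.05], [0.0913, 0.0502], [0.092, -0.0509], [0.0769, -0.0504]]
bar [[-0.0277, 0.026], [-0.029, -0.0222]]
H [[-0.0665, 0.0644], [-0.0181, 0.0645], [0.0184, 0.0646], [0.0667, 0.065], [-0.0665, -0.065], [-0.0184, -0.0646], [0.0177, -0.0646], [0.0667, -0.0642]]
```

```bash
python3 -m handwheel '[{"jaw":0,"delta_pos":[-0.005,-0.03,0.03],"turn":0},{"jaw":0,"delta_pos":[-0.005,-0.06,0.06],"turn":0},{"jaw":0,"delta_pos":[-0.005,-0.06,0.1],"turn":0},{"jaw":0,"delta_pos":[-0.005,-0.06,0.14],"turn":0},{"jaw":0,"delta_pos":[-0.005,-0.06,0.17],"turn":0},{"jaw":0,"delta_pos":[-0.005,-0.06,0.195],"turn":0},{"jaw":0,"delta_pos":[-0.005,-0.06,0.208],"turn":0},{"jaw":0,"delta_pos":[-0.005,-0.06,0.215],"turn":0},{"jaw":0,"delta_pos":[-0.005,-0.06,0.216],"turn":0},{"jaw":0,"delta_pos":[-0.005,-0.06,0.216],"turn":0}]'
cat > st.py <<'E'
from h import *
a=np.radians(-18.3)
def st():
    o=get_obs();d=o["position"]-[.524,-.1113,0];f=o["ft_force"]
    r=lambda v:np.array([v[0]*np.cos(a)+v[1]*np.sin(a),-v[0]*np.sin(a)+v[1]*np.cos(a),v[2]])
    print("t",round(o["clock"],2),"box mm",(r(d)*1000).round(1),"F box",r(f).round(1),"yawtool",np.degrees(R.from_quat(o["ee_rot"]).as_euler('ZYX')[0]).round(2))
if __name__=="__main__": st()
E
python3 st.py
```

```text
clock: 2.28
position: [0.4665, -0.0963, 0.0857]
ee_rot: [0.812, 0.584, 0.0, 0.0]
ft_force: [-0.5, 0.9, 0.2]
grip_width: 0.001
t 2.28 box mm [-59.3  -3.8  85.7] F box [-0.7  0.7  0.2] yawtool 71.4
```

```bash
python3 -m handwheel '[{"jaw":0,"delta_pos":[0.003,0.004,0.002],"turn":0},{"jaw":0,"delta_pos":[0.003,0.008,0.002],"turn":0},{"jaw":0,"delta_pos":[0.003,0.012,0.002],"turn":0},{"jaw":0,"delta_pos":[0.003,0.016,0.002],"turn":0},{"jaw":0,"delta_pos":[0.003,0.02,0.002],"turn":0},{"jaw":0,"delta_pos":[0.003,0.024,0.002],"turn":0}]';python3 st.py
python3 -m handwheel '[{"jaw":0,"delta_pos":[0,0.003,0],"turn":0},{"jaw":0,"delta_pos":[0,0.006,0],"turn":0}]';python3 st.py
```

```text
clock: 2.78
position: [0.4905, -0.1007, 0.0835]
ee_rot: [0.812, 0.584, 0.0, 0.0]
ft_force: [-1.4, 0.5, 0.5]
grip_width: -0.001
t 2.78 box mm [-35.1  -0.4  83.5] F box [-1.5  0.1  0.5] yawtool 71.45
clock: 2.95
position: [0.4961, -0.1026, 0.0833]
ee_rot: [0.812, 0.584, -0.0, -0.0]
ft_force: [-1.8, 0.2, 0.8]
grip_width: 0.003
t 2.95 box mm [-29.3  -0.5  83.3] F box [-1.8 -0.3  0.8] yawtool 71.45
```

```bash
python3 -m handwheel '[{"jaw":0,"delta_pos":[0,0.003,0],"turn":0},{"jaw":0,"delta_pos":[0,0.005,0],"turn":0}]' >/dev/null;python3 st.py
python3 -m handwheel '[{"jaw":0,"delta_pos":[0,0.002,0],"turn":0},{"jaw":0,"delta_pos":[0,0.003,0],"turn":0}]'>/dev/null;python3 st.py;python3 - <<'E'
from h import *
cv2.imwrite("pics/wrist2.png",camera("wrist")[:,:,::-1]);cv2.imwrite("pics/s2.png",cv2.resize(camera("scene")[170:275,215:340,::-1],None,fx=5.6,fy=5.6))
E
```

```text
t 3.12 box mm [-24.2  -0.5  83.3] F box [-1.4  0.4  1.2] yawtool 71.45
t 3.28 box mm [-21.4  -0.5  83.3] F box [-1.5 -0.2  0.6] yawtool 71.45
```

View pics/wrist2.png

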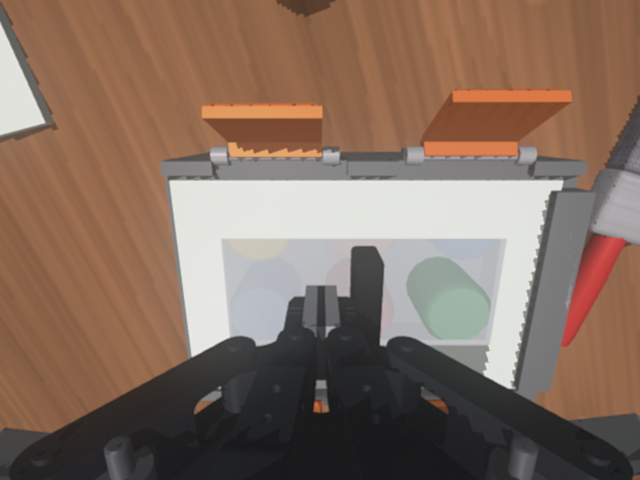

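View pics/s2.png

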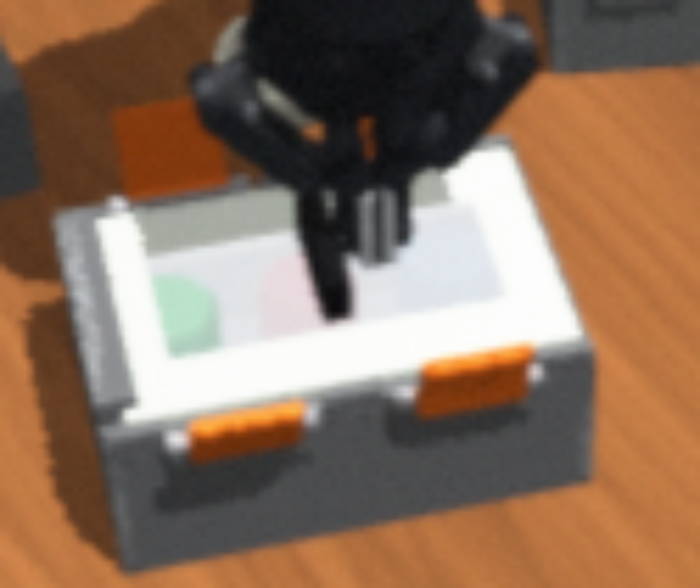

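```bash
for i in 1; do :; done
python3 -m handwheel '[{"jaw":0,"delta_pos":[0,0.001,0],"turn":0},{"jaw":0,"delta_pos":[0,0.0015,0],"turn":0}]'>/dev/null;python3 st.py
python3 -m handwheel '[{"jaw":0,"delta_pos":[0,0.001,0],"turn":0},{"jaw":0,"delta_pos":[0,0.0015,0],"turn":0}]'>/dev/null;python3 st.py
python3 -m handwheel '[{"jaw":0,"delta_pos":[0,0.001,0],"turn":0},{"jaw":0,"delta_pos":[0,0.0015,0],"turn":0}]'>/dev/null;python3 st.py
python3 -m handwheel '[{"jaw":0,"delta_pos":[0,0.001,0],"turn":0},{"jaw":0,"delta_pos":[0,0.001,0],"turn":0}]'>/dev/null;python3 st.py
```

```text
t 3.55 box mm [-20.1  -0.5  83.3] F box [-1.7 -0.2 -0.6] yawtool 71.45
t 3.72 box mm [-18.5  -0.5  83.3] F box [-1.6 -0.3 -0.1] yawtool 71.45
t 3.88 box mm [-18.3  -0.6  83.1] F box [-10.2  -0.4   7.8] yawtool 71.46
t 4.05 box mm [-18.2  -0.5  83. ] F box [-12.9  -0.3   9.1] yawtool 71.47
```

```bash
python3 -m handwheel '[{"jaw":0,"delta_pos":[0,-0.004,0],"turn":0},{"jaw":0,"delta_pos":[0,-0.01,-0.01],"turn":0},{"jaw":0,"delta_pos":[0,-0.01,-0.05],"turn":0},{"jaw":0,"delta_pos":[0,-0.01,-0.09],"turn":0},{"jaw":0,"delta_pos":[0,0.01,-0.13],"turn":0},{"jaw":0,"delta_pos":[0,0.018,-0.17],"turn":0},{"jaw":0,"delta_pos":[0,0.018,-0.185],"turn":0},{"jaw":0,"delta_pos":[0,0.018,-0.185],"turn":0}]'>/dev/null;python3 st.py
python3 - <<'E'
from h import *
import json
c=calibration("wrist");json.dump({k:np.array(v).tolist() for k,v in c.items()},open("w3.json","w"))
im=camera("wrist")[:,:,::-1];cv2.imwrite("pics/wrist3.png",im)
cv2.imwrite("pics/w3c.png",cv2.resize(im[110:295,210:425],None,fx=3.7,fy=3.7,interpolation=cv2.INTER_CUBIC)[:600])
E
```

```text
t 4.72 box mm [ 4.400e+00 -1.000e-01  2.733e+02] F box [ 0.2  0.6 -0.3] yawtool 71.44
```

View pics/w3c.png

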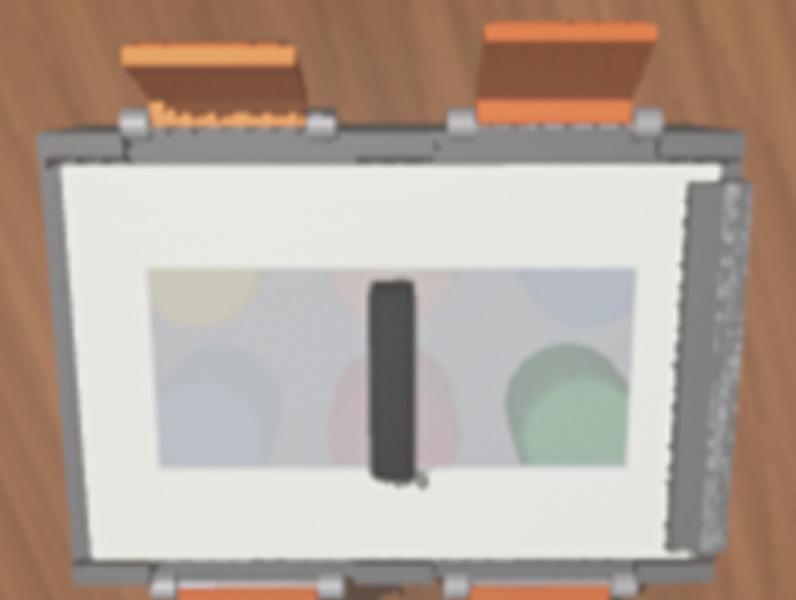

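```bash
python3 - <<'E'
from h import *
import json
c={k:np.array(v) for k,v in json.load(open("w3.json")).items()}
P=lambda x,y,z:onplane("wrist",(x/3.7+210-.36,y/3.7+110-.36),z,c)
H=np.array([P(*p,.070) for p in[(135,123),(321,124),(462,122),(648,122),(163,587),(330,587),(456,586),(624,586)]])
B=np.array([.524,-.1113,.07]);print(H.mean(0))
a=np.radians(-18.3)
f=lambda X:np.c_[(X-B)[:,0]*np.cos(a)+(X-B)[:,1]*np.sin(a),-(X-B)[:,0]*np.sin(a)+(X-B)[:,1]*np.cos(a)].round(4).tolist()
print("H",f(H));print("rear",f(np.array([P(60,165,.075),P(92,558,.075)])),"lip",f(np.array([P(687,182,.082),P(668,548,.082)])))
print("bar",f(np.array([P(392,283,.097),P(394,480,.097)])))
print("flaps",f(np.array([P(208,45,.1),P(570,25,.1)])))
E
```

```text
[ 0.52382756 -0.11153305  0.07      ]
H [[-0.0663, 0.0647], [-0.0181, 0.0642], [0.0185, 0.0645], [0.0669, 0.0643], [-0.067, -0.0646], [-0.0188, -0.065], [0.0177, -0.065], [0.0663, -0.0654]]
rear [[-0.0853, 0.0545], [-0.0854, -0.0536]] lip [[0.0754, 0.0498], [0.0758, -0.0493]]
bar [[0.0002, 0.0268], [0.0002, -0.0244]]
flaps [[-0.0422, 0.083], [0.0421, 0.087]]
```

```bash
python3 -m handwheel '[{"jaw":0,"delta_pos":[0.038,-0.015,0.0],"turn":0},{"jaw":0,"delta_pos":[0.076,-0.03,0.01],"turn":0},{"jaw":0,"delta_pos":[0.11,-0.046,0.03],"turn":0},{"jaw":0,"delta_pos":[0.115,-0.046,0.07],"turn":0},{"jaw":0,"delta_pos":[0.115,-0.046,0.11],"turn":0},{"jaw":0,"delta_pos":[0.115,-0.046,0.145],"turn":0},{"jaw":0,"delta_pos":[0.115,-0.046,0.17],"turn":0},{"jaw":0,"delta_pos":[0.115,-0.046,0.182],"turn":0},{"jaw":0,"delta_pos":[0.115,-0.046,0.185],"turn":0},{"jaw":0,"delta_pos":[0.115,-0.046,0.185],"turn":0}]'>/dev/null;python3 st.py
```

```text
t 5.6 box mm [-43.9 114.6  83. ] F box [-0.6  0.1  0. ] yawtool 71.46
```

```bash
python3 -m handwheel '[{"jaw":0,"delta_pos":[-0.006,0.002,-0.005],"turn":0},{"jaw":0,"delta_pos":[-0.013,0.002,-0.005],"turn":0},{"jaw":0,"delta_pos":[-0.019,0.002,-0.005],"turn":0},{"jaw":0,"delta_pos":[-0.024,0.002,-0.005],"turn":0},{"jaw":0,"delta_pos":[-0.029,0.002,-0.005],"turn":0},{"jaw":0,"delta_pos":[-0.034,0.002,-0.005],"turn":0},{"jaw":0,"delta_pos":[-0.038,0.002,-0.005],"turn":0}]'>/dev/null;python3 st.py
python3 - <<'E'
from h import *
cv2.imwrite("pics/wrist4.png",camera("wrist")[:,:,::-1]);cv2.imwrite("pics/s4.png",cv2.resize(camera("scene")[170:275,215:340,::-1],None,fx=5.6,fy=5.6))
E
```

```text
t 6.18 box mm [-41.4  76.4  88.8] F box [-0.2  2.6  3. ] yawtool 71.44
```

View pics/s4.png

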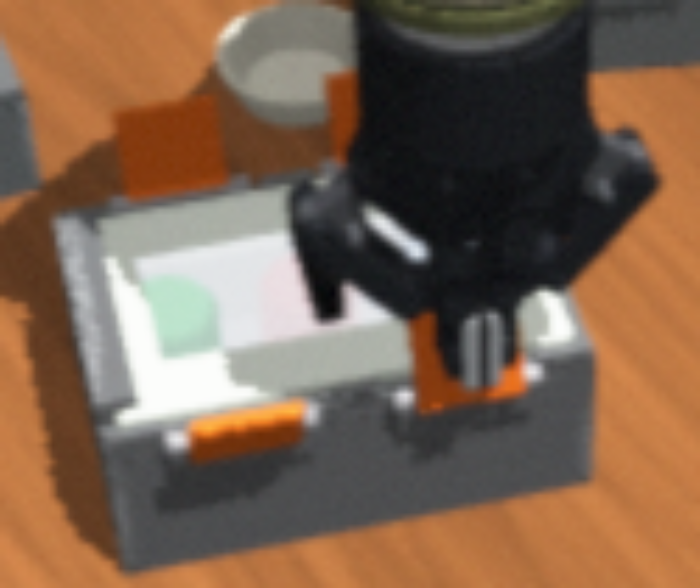

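```bash
python3 -m handwheel '[{"jaw":0,"delta_pos":[0.0,0,-0.006],"turn":0},{"jaw":0,"delta_pos":[0,0,-0.012],"turn":0},{"jaw":0,"delta_pos":[-0.006,0,-0.012],"turn":0},{"jaw":0,"delta_pos":[-0.012,0,-0.012],"turn":0},{"jaw":0,"delta_pos":[-0.018,0,-0.012],"turn":0},{"jaw":0,"delta_pos":[-0.024,0,-0.012],"turn":0},{"jaw":0,"delta_pos":[-0.03,0,-0.012],"turn":0},{"jaw":0,"delta_pos":[-0.035,0,-0.012],"turn":0},{"jaw":0,"delta_pos":[-0.038,0,-0.012],"turn":0}]'>/dev/null;python3 st.py
python3 -m handwheel '[{"jaw":0,"delta_pos":[0.0,0,0.003],"turn":0},{"jaw":0,"delta_pos":[0,0,0.006],"turn":0}]' >/dev/null;python3 st.py
python3 -m handwheel '[{"jaw":0,"delta_pos":[0.0,0,0.002],"turn":0},{"jaw":0,"delta_pos":[0,0,0.004],"turn":0}]' >/dev/null;python3 st.py
```

```text
t 7.03 box mm [-41.9  37.4 100.2] F box [-0.4 -0.  -0.5] yawtool 71.39
t 7.2 box mm [-41.1  37.   95. ] F box [ -2.1 -10.4  15.2] yawtool 71.37
t 7.37 box mm [-41.3  37.8  90.7] F box [-0.3  1.1 -0.6] yawtool 71.39
```

```bash
python3 -m handwheel '[{"jaw":0,"delta_pos":[0.0,0,0.003],"turn":0},{"jaw":0,"delta_pos":[0,0,0.006],"turn":0},{"jaw":0,"delta_pos":[0,0,0.009],"turn":0}]' >/dev/null;python3 st.py
python3 -m handwheel '[{"jaw":0,"delta_pos":[0.0,0,0.001],"turn":0},{"jaw":0,"delta_pos":[0,0,0.0025],"turn":0}]' >/dev/null;python3 st.py
python3 - <<'E'
from h import *
cv2.imwrite("pics/s5.png",cv2.resize(camera("scene")[170:275,215:340,::-1],None,fx=5.6,fy=5.6))
E
```

```text
t 7.62 box mm [-42.1  38.8  80.8] F box [0.9 0.2 0.4] yawtool 71.48
t 7.78 box mm [-42.1  38.8  79. ] F box [-10.   -3.6  26.7] yawtool 71.46
```

View pics/s5.png

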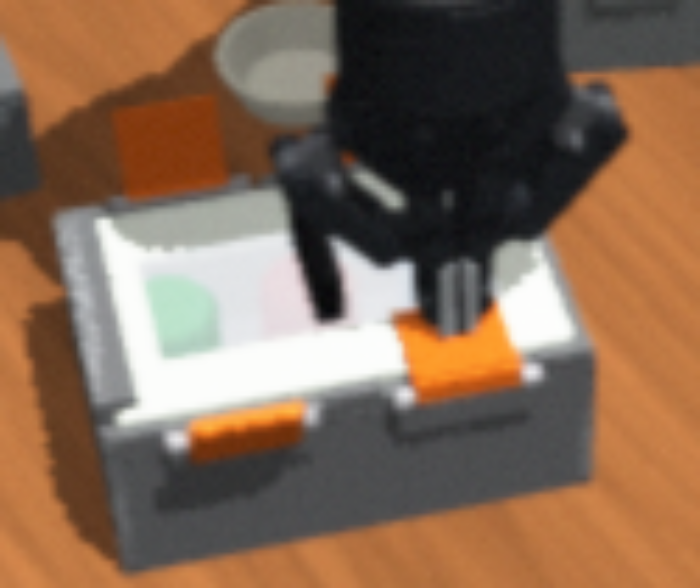

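```bash
python3 -m handwheel '[{"jaw":0,"delta_pos":[0,0,-0.03],"turn":0},{"jaw":0,"delta_pos":[0.01,0.01,-0.06],"turn":0},{"jaw":0,"delta_pos":[0.04,0.035,-0.065],"turn":0},{"jaw":0,"delta_pos":[0.065,0.06,-0.065],"turn":0},{"jaw":0,"delta_pos":[0.077,0.083,-0.065],"turn":0},{"jaw":0,"delta_pos":[0.077,0.083,-0.04],"turn":0},{"jaw":0,"delta_pos":[0.077,0.083,-0.02],"turn":0},{"jaw":0,"delta_pos":[0.077,0.083,-0.012],"turn":0},{"jaw":0,"delta_pos":[0.077,0.083,-0.012],"turn":0}]'>/dev/null;python3 st.py
```

```text
t 8.58 box mm [ 40.  114.8  88.6] F box [-0.5 -0.   0.6] yawtool 71.46
```

```bash
python3 -m handwheel '[{"jaw":0,"delta_pos":[-0.006,0.002,0],"turn":0},{"jaw":0,"delta_pos":[-0.013,0.002,0],"turn":0},{"jaw":0,"delta_pos":[-0.019,0.002,0],"turn":0},{"jaw":0,"delta_pos":[-0.024,0.002,0],"turn":0},{"jaw":0,"delta_pos":[-0.029,0.002,0],"turn":0},{"jaw":0,"delta_pos":[-0.034,0.002,0],"turn":0},{"jaw":0,"delta_pos":[-0.038,0.002,0],"turn":0},{"jaw":0,"delta_pos":[-0.038,0.002,-0.006],"turn":0},{"jaw":0,"delta_pos":[-0.038,0.002,-0.011],"turn":0}]'>/dev/null;python3 st.py
python3 -m handwheel '[{"jaw":0,"delta_pos":[-0.006,0,0],"turn":0},{"jaw":0,"delta_pos":[-0.012,0,0],"turn":0},{"jaw":0,"delta_pos":[-0.018,0,0],"turn":0},{"jaw":0,"delta_pos":[-0.024,0,0],"turn":0},{"jaw":0,"delta_pos":[-0.03,0,0],"turn":0},{"jaw":0,"delta_pos":[-0.035,0,0],"turn":0},{"jaw":0,"delta_pos":[-0.038,0,0],"turn":0}]'>/dev/null;python3 st.py
python3 -m handwheel '[{"jaw":0,"delta_pos":[0.0,0,0.003],"turn":0},{"jaw":0,"delta_pos":[0,0,0.006],"turn":0}]' >/dev/null;python3 st.py
```

```text
t 9.33 box mm [ 43.1  76.5 102.1] F box [-0.3 -0.3  0.2] yawtool 71.41
t 9.92 box mm [ 43.1  37.9 101.6] F box [ 0.   0.2 -0.6] yawtool 71.39
t 10.08 box mm [44.1 37.2 96.8] F box [-0.2 -5.2  8.6] yawtool 71.34
```

```bash
python3 -m handwheel '[{"jaw":0,"delta_pos":[0.0,0,0.002],"turn":0},{"jaw":0,"delta_pos":[0,0,0.004],"turn":0}]' >/dev/null;python3 st.py
python3 -m handwheel '[{"jaw":0,"delta_pos":[0.0,0,0.002],"turn":0},{"jaw":0,"delta_pos":[0,0,0.004],"turn":0}]' >/dev/null;python3 st.py
python3 -m handwheel '[{"jaw":0,"delta_pos":[0.0,0,0.002],"turn":0},{"jaw":0,"delta_pos":[0,0,0.004],"turn":0},{"jaw":0,"delta_pos":[0,0,0.006],"turn":0}]' >/dev/null;python3 st.py
```

```text
t 10.25 box mm [44.4 36.9 93. ] F box [ -2.  -10.   15.2] yawtool 71.34
t 10.42 box mm [44.  38.2 88.5] F box [ 0.6 -0.8  1.4] yawtool 71.38
t 10.67 box mm [42.8 39.6 81.3] F box [-0.1  0.8 -1.2] yawtool 71.48
```

```bash
python3 -m handwheel '[{"jaw":0,"delta_pos":[0.0,0,0.002],"turn":0},{"jaw":0,"delta_pos":[0,0,0.003],"turn":0},{"jaw":0,"delta_pos":[0,0,0.003],"turn":0}]' >/dev/null;python3 st.py
python3 -m handwheel '[{"jaw":0,"delta_pos":[0,0,-0.03],"turn":0},{"jaw":0,"delta_pos":[-0.01,0,-0.065],"turn":0},{"jaw":0,"delta_pos":[-0.045,0,-0.07],"turn":0},{"jaw":0,"delta_pos":[-0.085,0,-0.07],"turn":0},{"jaw":0,"delta_pos":[-0.125,0,-0.07],"turn":0},{"jaw":0,"delta_pos":[-0.155,0,-0.07],"turn":0},{"jaw":0,"delta_pos":[-0.155,0,-0.045],"turn":0},{"jaw":0,"delta_pos":[-0.155,0,-0.02],"turn":0},{"jaw":0,"delta_pos":[-0.155,0,-0.012],"turn":0},{"jaw":0,"delta_pos":[-0.155,0,-0.012],"turn":0}]'>/dev/null;python3 st.py
python3 - <<'E'
from h import *
cv2.imwrite("pics/wrist6.png",camera("wrist")[:,:,::-1])
E
```

```text
t 10.92 box mm [42.9 39.5 79.2] F box [-4.6  0.1  6.9] yawtool 71.47
t 11.75 box mm [  40.8 -115.4   88.6] F box [-0.8  0.   0.5] yawtool 71.48
```

View pics/wrist6.png

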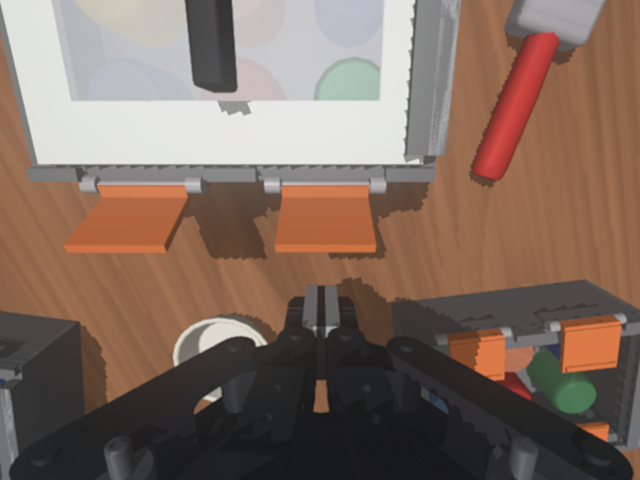

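```bash
python3 -m handwheel '[{"jaw":0,"delta_pos":[0.006,0.002,0],"turn":0},{"jaw":0,"delta_pos":[0.013,0.002,0],"turn":0},{"jaw":0,"delta_pos":[0.019,0.002,0],"turn":0},{"jaw":0,"delta_pos":[0.024,0.002,0],"turn":0},{"jaw":0,"delta_pos":[0.029,0.002,0],"turn":0},{"jaw":0,"delta_pos":[0.034,0.002,0],"turn":0},{"jaw":0,"delta_pos":[0.039,0.002,0],"turn":0},{"jaw":0,"delta_pos":[0.039,0.002,-0.006],"turn":0},{"jaw":0,"delta_pos":[0.039,0.002,-0.011],"turn":0}]'>/dev/null;python3 st.py
python3 -m handwheel '[{"jaw":0,"delta_pos":[0.006,0,0],"turn":0},{"jaw":0,"delta_pos":[0.012,0,0],"turn":0},{"jaw":0,"delta_pos":[0.018,0,0],"turn":0},{"jaw":0,"delta_pos":[0.024,0,0],"turn":0},{"jaw":0,"delta_pos":[0.03,0,0],"turn":0},{"jaw":0,"delta_pos":[0.035,0,0],"turn":0},{"jaw":0,"delta_pos":[0.038,0,0],"turn":0}]'>/dev/null;python3 st.py
python3 -m handwheel '[{"jaw":0,"delta_pos":[0.0,0,0.003],"turn":0},{"jaw":0,"delta_pos":[0,0,0.006],"turn":0}]' >/dev/null;python3 st.py
```

```text
t 12.55 box mm [ 44.4 -76.  102.1] F box [ 0.6 -0.1 -0. ] yawtool 71.5
t 13.13 box mm [ 44.6 -37.4 101.7] F box [0.2 0.9 0.4] yawtool 71.52
t 13.3 box mm [ 45.7 -36.4  97. ] F box [-0.5  6.4  9. ] yawtool 71.56
```

```bash
python3 -m handwheel '[{"jaw":0,"delta_pos":[0.0,0,0.002],"turn":0},{"jaw":0,"delta_pos":[0,0,0.004],"turn":0}]' >/dev/null;python3 st.py
python3 -m handwheel '[{"jaw":0,"delta_pos":[0.0,0,0.002],"turn":0},{"jaw":0,"delta_pos":[0,0,0.004],"turn":0}]' >/dev/null;python3 st.py
python3 -m handwheel '[{"jaw":0,"delta_pos":[0.0,0,0.002],"turn":0},{"jaw":0,"delta_pos":[0,0,0.004],"turn":0},{"jaw":0,"delta_pos":[0,0,0.006],"turn":0}]' >/dev/null;python3 st.py
python3 -m handwheel '[{"jaw":0,"delta_pos":[0.0,0,0.002],"turn":0},{"jaw":0,"delta_pos":[0,0,0.003],"turn":0},{"jaw":0,"delta_pos":[0,0,0.003],"turn":0}]' >/dev/null;python3 st.py
```

```text
t 13.47 box mm [ 46.  -36.   93.3] F box [0.4 4.  7.2] yawtool 71.56
t 13.63 box mm [ 45.9 -36.9  88.9] F box [ 0.5  0.7 -0.7] yawtool 71.53
t 13.88 box mm [ 44.5 -39.3  81.3] F box [ 0.  -0.6 -0.7] yawtool 71.42
t 14.13 box mm [ 44.6 -39.2  79.2] F box [-3.3 -0.6  6.9] yawtool 71.43
```

```bash
python3 -m handwheel '[{"jaw":0,"delta_pos":[0,0,-0.03],"turn":0},{"jaw":0,"delta_pos":[-0.01,-0.01,-0.06],"turn":0},{"jaw":0,"delta_pos":[-0.04,-0.035,-0.065],"turn":0},{"jaw":0,"delta_pos":[-0.065,-0.06,-0.065],"turn":0},{"jaw":0,"delta_pos":[-0.077,-0.085,-0.065],"turn":0},{"jaw":0,"delta_pos":[-0.077,-0.085,-0.04],"turn":0},{"jaw":0,"delta_pos":[-0.077,-0.085,-0.02],"turn":0},{"jaw":0,"delta_pos":[-0.077,-0.085,-0.012],"turn":0},{"jaw":0,"delta_pos":[-0.077,-0.085,-0.012],"turn":0}]'>/dev/null;python3 st.py
python3 -m handwheel '[{"jaw":0,"delta_pos":[0.006,0,0],"turn":0},{"jaw":0,"delta_pos":[0.013,0,0],"turn":0},{"jaw":0,"delta_pos":[0.019,0,0],"turn":0},{"jaw":0,"delta_pos":[0.024,0,0],"turn":0},{"jaw":0,"delta_pos":[0.029,0,0],"turn":0},{"jaw":0,"delta_pos":[0.034,0,0],"turn":0},{"jaw":0,"delta_pos":[0.039,0,0],"turn":0},{"jaw":0,"delta_pos":[0.039,0,-0.006],"turn":0},{"jaw":0,"delta_pos":[0.039,0,-0.011],"turn":0}]'>/dev/null;python3 st.py
python3 -m handwheel '[{"jaw":0,"delta_pos":[0.006,0,0],"turn":0},{"jaw":0,"delta_pos":[0.012,0,0],"turn":0},{"jaw":0,"delta_pos":[0.018,0,0],"turn":0},{"jaw":0,"delta_pos":[0.024,0,0],"turn":0},{"jaw":0,"delta_pos":[0.03,0,0],"turn":0},{"jaw":0,"delta_pos":[0.035,0,0],"turn":0},{"jaw":0,"delta_pos":[0.038,0,0],"turn":0}]'>/dev/null;python3 st.py
python3 -m handwheel '[{"jaw":0,"delta_pos":[0.0,0,0.003],"turn":0},{"jaw":0,"delta_pos":[0,0,0.006],"turn":0}]' >/dev/null;python3 st.py
```

```text
t 14.88 box mm [ -41.9 -115.4   89.1] F box [-0.6  0.2  0.3] yawtool 71.45
t 15.63 box mm [-40.6 -75.7 102.1] F box [ 0.1 -0.4  0.6] yawtool 71.51
t 16.22 box mm [-40.4 -37.3 101.7] F box [-0.4 -0.1 -0.2] yawtool 71.51
t 16.38 box mm [-39.2 -36.3  96.8] F box [0.1 5.3 9.1] yawtool 71.55
```

```bash
python3 -m handwheel '[{"jaw":0,"delta_pos":[0.0,0,0.002],"turn":0},{"jaw":0,"delta_pos":[0,0,0.004],"turn":0}]' >/dev/null;python3 st.py
python3 -m handwheel '[{"jaw":0,"delta_pos":[0.0,0,0.002],"turn":0},{"jaw":0,"delta_pos":[0,0,0.004],"turn":0}]' >/dev/null;python3 st.py
python3 -m handwheel '[{"jaw":0,"delta_pos":[0.0,0,0.002],"turn":0},{"jaw":0,"delta_pos":[0,0,0.004],"turn":0},{"jaw":0,"delta_pos":[0,0,0.006],"turn":0}]' >/dev/null;python3 st.py
python3 -m handwheel '[{"jaw":0,"delta_pos":[0.0,0,0.002],"turn":0},{"jaw":0,"delta_pos":[0,0,0.003],"turn":0},{"jaw":0,"delta_pos":[0,0,0.003],"turn":0}]' >/dev/null;python3 st.py
python3 -m handwheel '[{"jaw":0,"delta_pos":[0,0,-0.03],"turn":0},{"jaw":0,"delta_pos":[0,0,-0.07],"turn":0},{"jaw":0,"delta_pos":[0.02,0.02,-0.11],"turn":0},{"jaw":0,"delta_pos":[0.04,0.04,-0.14],"turn":0},{"jaw":0,"delta_pos":[0.04,0.04,-0.18],"turn":0},{"jaw":0,"delta_pos":[0.04,0.04,-0.2],"turn":0},{"jaw":0,"delta_pos":[0.04,0.04,-0.2],"turn":0},{"jaw":0,"delta_pos":[0.04,0.04,-0.2],"turn":0}]'>/dev/null;python3 st.py
python3 - <<'E'
from h import *
import json
c=calibration("wrist");json.dump({k:np.array(v).tolist() for k,v in c.items()},open("w7.json","w"))
im=camera("wrist")[:,:,::-1];cv2.imwrite("pics/wrist7.png",im)
cv2.imwrite("pics/s7.png",cv2.resize(camera("scene")[150:320,170:360,::-1],None,fx=3.5,fy=3.5))
E
```

```text
t 16.55 box mm [-39.  -36.3  92.9] F box [1.4 6.4 7.4] yawtool 71.54
t 16.72 box mm [-39.3 -37.1  88.5] F box [ 0.5  0.4 -0.8] yawtool 71.51
t 16.97 box mm [-40.5 -38.8  81.3] F box [-0.7  0.3  0.5] yawtool 71.43
t 17.22 box mm [-40.4 -38.7  79.1] F box [-3.9 -0.6  7.6] yawtool 71.43
t 17.88 box mm [  0.5   1.5 279.8] F box [-0.1 -0.7 -0.8] yawtool 71.45
```

View pics/wrist7.png

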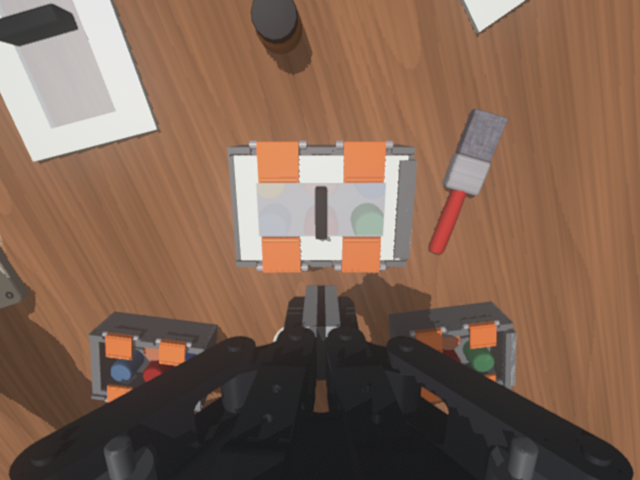

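View pics/s7.png

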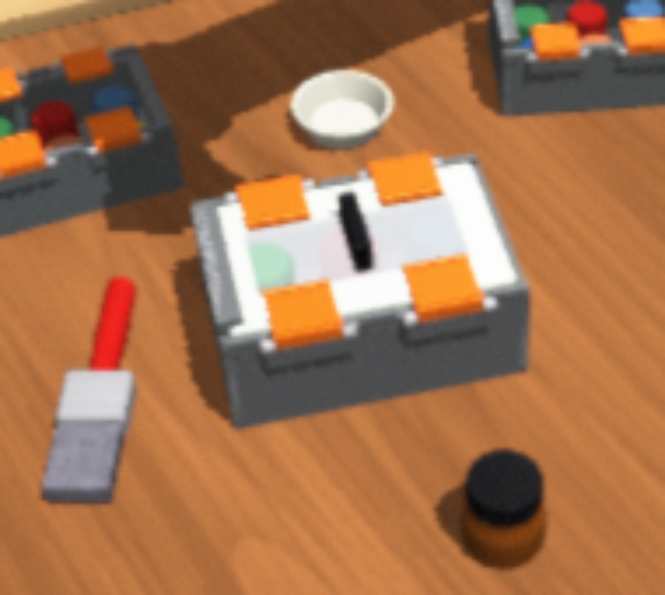

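```bash
python3 - <<'E'
from h import *
import json
c={k:np.array(v) for k,v in json.load(open("w7.json")).items()}
im=cv2.imread("pics/wrist7.png");g=(im.max(2)<75)[180:245,305:340]
n,l,s,ce=cv2.connectedComponentsWithStats(g.astype(np.uint8));k=1+s[1:,4].argmax();u=ce[k]+[305,180];print(s[k],u)
d=onplane("wrist",u,.094,c)-[.5239,-.1114,0];a=np.radians(-18.3)
print("bar box",d[0]*np.cos(a)+d[1]*np.sin(a),-d[0]*np.sin(a)+d[1]*np.cos(a))
hand_in()
E
```

```text
[20  8  1  1  1] [325. 188.]
bar box 0.0040800035365989714 0.0252159310247707
the job is handed in; nothing more can be done
```

```bash
python3 - <<'E'
import json,numpy as np,cv2
from h import onplane
c={k:np.array(v) for k,v in json.load(open("w7.json")).items()}
a=np.radians(-18.3)
for u in[(321.5,188),(321.5,237)]:
    d=onplane("wrist",u,.097,c)-[.5239,-.1114,0];print(d[0]*np.cos(a)+d[1]*np.sin(a),-d[0]*np.sin(a)+d[1]*np.cos(a))
E
```

```text
0.0007530209214645757 0.025700369894361825
0.000552561305675413 -0.022359032944242647
```

I pushed the lid home by its bar until it met the stop, feeling about 13 N. With the clips still open, its rear edge measured box x = -85 mm and the bar about 0 mm. I then folded and pressed the four clips in the order 1, 2, 4, 3. Each one gave way under the finger and ended flat, with the fingertip at about 79 mm. The highest force I read was about 29 N, while confirming clip 1. Readings came only at the end of each call, so a short peak in between could have been missed.

- **Final pictures:** all four flaps lie flat on the lid and the arm is clear, about 0.2 m above the box. The jar, brush and dish look unmoved, though I judged that by eye and did not measure it.
- **One failed check:** my automatic check of the bar just before handing in picked up a single stray pixel, so it told me nothing, and the same script handed the job in anyway. Working afterwards from the last picture, with bar pixels read by eye, the bar is at box x ≈ +0.6 mm, so the lid stayed home.

I handed the job in at about 18 s.

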